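# Put the glue stick away and close the supplies case

### The arm

A 6-joint arm with a two-finger parallel gripper is mounted at the origin on the work surface. World frame = base frame: x ahead of the robot, y to its left, z up, the work surface at z = 0. Lengths are in m, angles in rad, forces in N, time in s.
With the tool pointing down it reaches from about 0.225 to 0.875 m from the base axis. Payload 3.4 kg.
Tool frame: the origin (TCP) lies between the finger pads; the fingertips stand 19 mm ahead of it and the grasp point (between the pads) is the TCP; z points along the fingers, y is the line along which they close (so a half turn about z gives the same grasp; the last joint's range is limited). The gripper opens to 85 mm and grips with 20 to 120 N. Pads are 22 mm wide; open, the fingers measure 114 mm over their backs; the gripper's body (76 mm by 85 mm) begins 54 mm behind the grasp point. The pads swing forward as they close: fully open they stand 13 mm farther back than shut.
Start: joints at [-1.222, 0.276, 1.505, -0, 1.361, -0.121], TCP at [0.26, -0.513, 0.25] pointing down, gripper open.
Joint ranges: [-2.89, 2.89], [-0.75, 2.08], [0.22, 2.7], [-1.18, 4.32], [0.11, 2.71], [-2.7, 2.7]. Speed limits (rad/s): [2.57, 2.57, 3.14, 3.14, 3.14, 3.14].

### API

Orientations are given as a unit quaternion [w, x, y, z].
In Python, from rig import get_state, imaging, ticket gives the robot as it stands. The module is installed in compiled form; this text tells all that it offers.
- The arm moves only by the shell command python3 -m inch 'ROWS' [FORCE]. ROWS is JSON, a list of rows, each an object with "claw": the opening, from -1 (shut) to 1 (fully open); "travel": the shift along the world's x, y, z in units of 200 mm (1.0 is 200 mm), a list of three; "turn": the turn about the world's z in units of 180 degrees (1.0 is 180 degrees). A call has 1 to 5 rows; each row is the pose to reach, as a shift and turn from the pose commanded when the call began, turning the shorter way round; what a row does not reach only later rows make up. A row lasts 1/10 s, in which the tool goes at most 50 mm and 8.59 degrees, less where a joint would pass 70% of its speed; a pose out of reach is approached as far as the arm can. A call with a number of a shift or a turn outside -1 to 1 is refused whole. A call with a gripper value outside its range is refused whole. The fingers move at their own pace and stop on an object; FORCE is the grip in N (left out, the last holds). Time passes only in rows, so rows that repeat a pose let the fingers close. It gives the time, the measured TCP pose, the force, the opening and the grip force at its end, in the units of the state.
- get_state(): the state, without advancing time (a new reading comes with each control period).
- imaging.get_image(name): name is "scene" or "top"; returns the picture (384x512x3 uint8, red, green, blue); there is no depth.
- imaging.camera_params(name): a dict with "camera_matrix" (3x3 intrinsics, pixels), "k1" (the pictures are not rectified: a ray, as slopes to the right and down, at radius r is drawn at 1 + k1 r^2 times it, then the intrinsics apply), "cam_to_world" (4x4, takes a point from camera to world coordinates). Camera axes: x right, y down, z forward; pixel columns grow to the right and rows downward; lengths in m; the calibration is good to about 2 mm. A picture is of the moment at which its call begins. camera_params takes no time and is no camera call.
- ticket.sign_off(): hands the job in; it is judged then, once.
The state is a dict: "clock": time; "qpos": joint angles; "qd": joint speeds; "effort": joint torques, N m; "position": TCP position; "ee_rot": TCP orientation; "contact_force": force on the tool from outside, world axes, zero at the start; "moment": the same for the moment, N m; "width": finger opening in m; "gripper_force": force on a finger pad.
Only numpy, scipy, OpenCV 4.12 (cv2) and the standard library are available. Lean on these libraries where they do the work, as an engineer would, in place of code of your own. Each camera call takes 0.05 s, during which the arm holds its last target. There are 200 camera calls.

### The job

Stand the glue stick upright in the open bay of the white supplies case, then push the blue sliding door along its track until it closes against the rubber seal of the end post. Press it home gently but firmly for about half a second, with some 14 N at the hand so that the seal is squeezed (never more than 16 N on the seal), then let go and leave the door shut on the seal. Leave the tumbler, the jar and the eraser where they are.

Things in the scene. Friction and masses are not known exactly. Their poses are not given: they have to be found in the camera images.
- glue_center (a point): Glue stick: upright cylinder, 29 mm in diameter, 78 mm tall, 35 g, white tube with blue foot and blue cap, standing loose on the table. The point is its centre, 39 mm above its foot; z is up its axis.
- case: White supplies case, immovable, 172 mm wide (x), 387 mm long (y, -214 to +172 mm of the origin), walls 93 mm high, aluminium track rails on both long sides up to 106 mm. Origin at table height under the middle of its width. Its -y half is an open-topped bay, its +y half has a grey deck, top at 93 mm. The door slides on top along the case's y and closes towards -y.
- bay (a point): Centre of the bay's inner floor, 6 mm above the table; axes as the case's. Inside, the bay is 156 mm (x) by 160 mm (y), 87 mm deep from floor to wall tops. The door starts about 127 to 152 mm from closed and may overhang up to 45 mm of the bay's +y end, so most free room is towards the end post (-y).
- door: Blue door panel, 148 (x) x 195 (y) x 8 mm, level, underside 96 mm above the table. Origin: centre of its underside; axes as the case's. It slides along the case's y with a constant drag of about 4 N and stays where left. Nominally closed, its origin is at y = -79.5 mm of the case (point lip 103 mm to +y of point bay), but it meets the seal anywhere within 11 mm of that, so feel for it.
- lip (a point): Black lip standing along the door's trailing (+y) edge, 140 mm long (x), 8 mm thick (y), from the door's top (104 mm) to 134 mm above the table. The point is on its outer (+y) face, at mid-length, 120 mm above the table; axes as the case's. Push this face towards -y to close. Behind it (+y) are only the grey deck (93 mm) and the rails (106 mm).
- jamb: Aluminium end post fixed across the case's -y end, 172 (x) x 12 (y) mm, top 129 mm above the table; origin: centre of its underside, axes as the case's. A black rubber seal 146 mm long on its door side sits on a hidden shim that differs each time by up to 11 mm either way; it gives about 5 N per mm and bottoms after 6 mm. The door's drag keeps it squeezed after release.
- tumbler: Travel tumbler, dark steel with black lid, 78 mm in diameter at the lid, 171 mm tall, standing; origin at the centre of its underside. Bystander.
- jar: Small clear jar with orange cap, 44 mm in diameter, 55 mm tall, standing near the glue stick; origin at the centre of its underside. Bystander.
- eraser: White eraser, 50 x 22 x 13 mm, lying on the table; origin at the centre of its underside. Bystander.
Mind the look-alikes: they are no part of the job. There is more than one size of the part that bears glue_center; the job needs the largest.

How it is judged:
By the outcome, as a careful person would: the job done as asked, in the order asked, and still so for the second after the job is handed in, with the robot touching nothing.
It also fails if it takes over 72 s, if anything falls off the work surface, if the arm or the gripper's body presses on something with over 40 N, if the wrist force passes 120 N, or if a joint passes its speed limit or range.

## Working session

There is one attempt and no reset: what is moved stays moved. The work goes in short steps, Python scripts to look and compute and a shell command to move; the robot and the scene stay as the last step left them, time stands still between calls to the robot, and variables do not carry over. Pictures are saved under pics/ and viewed, at most 10 in all, crops included, and the job is handed in when it is done.

```bash
mkdir -p pics; cat > h.py <<'E'
import numpy as np, cv2
from rig import get_state, imaging, ticket
def grab(n,f=None):
    im=cv2.cvtColor(imaging.get_image(n),cv2.COLOR_RGB2BGR)
    if f: cv2.imwrite('pics/'+f,im)
    return im
def ray(n,uv):
    p=imaging.camera_params(n);K=np.array(p["camera_matrix"],float);T=np.array(p["cam_to_world"])
    uv=np.atleast_2d(np.array(uv,float));d=(uv-K[:2,2])/[K[0,0],K[1,1]]
    s=d.copy()
    for _ in range(20): s=d/(1+p["k1"]*(s**2).sum(1,keepdims=True))
    return T[:3,3],np.c_[s,np.ones(len(s))]@T[:3,:3].T
def onz(n,uv,z):
    o,d=ray(n,uv); return o+d*((z-o[2])/d[:,2:])
def proj(n,P):
    p=imaging.camera_params(n);K=np.array(p["camera_matrix"],float);T=np.array(p["cam_to_world"])
    c=(np.atleast_2d(P)-T[:3,3])@T[:3,:3];s=c[:,:2]/c[:,2:];s=s*(1+p["k1"]*(s**2).sum(1,keepdims=True))
    return s*[K[0,0],K[1,1]]+K[:2,2]
E
python3 - <<'E'
from h import *
a=grab('scene','s0.png');b=grab('top','t0.png')
for n in('scene','top'):
    p=imaging.camera_params(n);print(n,np.round(p["cam_to_world"],3).tolist(),p["camera_matrix"],p["k1"])
print(get_state())
E
```

```text
scene [[0.757, 0.399, -0.518, 1.041], [0.654, -0.473, 0.59, -0.598], [-0.01, -0.785, -0.619, 0.738], [0.0, 0.0, 0.0, 1.0]] [[370.62775581   0.         249.34921555]
 [  0.         370.62775581 194.42370948]
 [  0.           0.           1.        ]] 0.04108668667361985
top [[-0.018, -0.996, 0.082, 0.371], [-1.0, 0.019, 0.013, 0.02], [-0.015, -0.082, -0.997, 1.312], [0.0, 0.0, 0.0, 1.0]] [[384.81227489   0.         249.3744185 ]
 [  0.         384.81227489 193.80433474]
 [  0.           0.           1.        ]] -0.09523647076246124
{'clock': 0.1, 'qpos': array([-1.22198300e+00,  2.76504338e-01,  1.50596848e+00,  1.09068672e-05,
        1.36067868e+00, -1.21011924e-01]), 'qd': array([ 5.08574985e-04,  1.34898925e-05, -1.51806268e-03, -7.62446665e-04,
       -3.36499638e-04,  4.04226784e-04]), 'effort': array([ 2.14069813e-03, -4.17699552e+01, -2.46404618e+01, -1.11680350e-05,
        5.88937139e-03,  2.14755642e-05]), 'position': array([ 0.26016923, -0.51230741,  0.24955697]), 'ee_rot': array([-7.74975416e-04,  9.72534652e-01,  2.32756832e-01, -8.32865728e-05]), 'contact_force': array([-0.00310407, -0.35112907,  0.74477724]), 'moment': array([ 0.02590512, -0.00253677, -0.04534731]), 'gripper_force': 0.0, 'width': 0.08591233775046457}
```

View pics/s0.png

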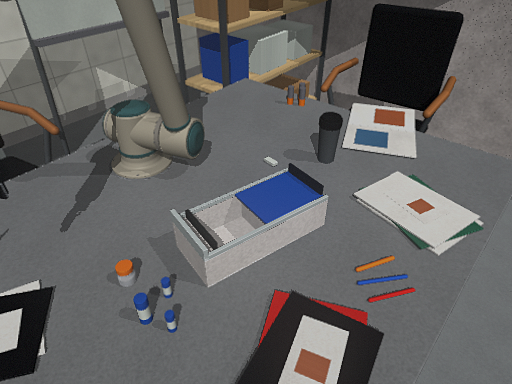

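View pics/t0.png

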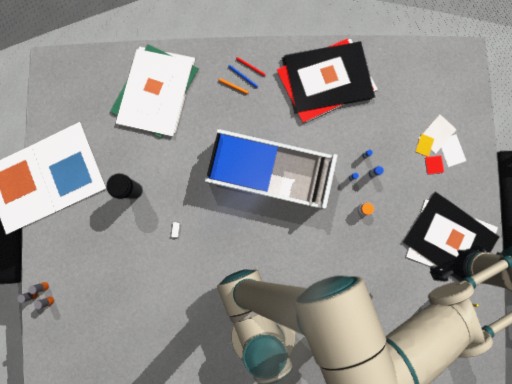

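The scene view shows three blue-capped sticks: (142,308), clearly the largest, and smaller ones at (167,287) and (171,321). In the top view they are at (377,171), (354,177) and (368,154). The jar is at (125,272) in scene and (367,209) in top. The case has its lip at the far (left in top) end, and the end post at about (325,180) in top. I'll measure these and take one close crop.

```bash
python3 - <<'E'
from h import *
a=cv2.imread('pics/s0.png');b=cv2.imread('pics/t0.png')
def blobs(im,lo,hi,amin,box):
    m=cv2.inRange(cv2.cvtColor(im,cv2.COLOR_BGR2HSV),lo,hi);x0,y0,x1,y1=box
    k=np.zeros_like(m);k[y0:y1,x0:x1]=m[y0:y1,x0:x1]
    n,l,s,c=cv2.connectedComponentsWithStats(k)
    return [(s[i].tolist(),c[i].round(1).tolist()) for i in range(1,n) if s[i][4]>=amin]
B=((105,140,40),(130,255,255));O=((5,140,80),(18,255,255))
print('scene blue')
for s,c in blobs(a,*B,8,(100,250,200,350)): print(s,c)
print('top blue')
for s,c in blobs(b,*B,8,(340,140,400,190)): print(s,c,[onz('top',c,z)[0].round(4).tolist() for z in(.078,.055)])
for s,c in blobs(b,*O,20,(350,195,380,220)): print('jar',s,c,onz('top',c,.055)[0].round(4))
m=cv2.inRange(cv2.cvtColor(b,cv2.COLOR_BGR2HSV),*B);m[:, :205]=0;m[:,282:]=0;m[:125]=0;m[200:]=0
ct=max(cv2.findContours(m,0,2)[0],key=cv2.contourArea)
bx=cv2.boxPoints(cv2.minAreaRect(ct));w=onz('top',bx,.104);print('door px',bx.round(1).tolist(),'\n',w.round(4),np.linalg.norm(w-np.roll(w,1,0),axis=1).round(3))
c=cv2.resize(b[120:220,200:400],None,fx=4,fy=4,interpolation=cv2.INTER_CUBIC)
d=cv2.resize(a[160:360,100:340],None,fx=3.3,fy=3,interpolation=cv2.INTER_CUBIC)[:, :792]
cv2.imwrite('pics/ct.png',c);cv2.imwrite('pics/cs.png',d)
E
```

```text
scene blue
[161, 277, 9, 11, 82] [165.2, 282.0]
[133, 293, 15, 17, 201] [140.5, 301.0]
[164, 294, 8, 4, 16] [168.0, 295.8]
[165, 310, 10, 12, 93] [169.2, 315.5]
[140, 314, 13, 11, 58] [146.5, 320.3]
[168, 327, 9, 6, 26] [172.2, 329.8]
top blue
[366, 150, 6, 6, 29] [368.6, 152.6] [[0.601, -0.355, 0.078], [0.6052, -0.362, 0.055]]
[374, 166, 9, 9, 57] [378.4, 170.0] [[0.5431, -0.3846, 0.078], [0.5463, -0.3922, 0.055]]
[352, 173, 6, 6, 30] [354.6, 175.6] [[0.5261, -0.3054, 0.078], [0.529, -0.3115, 0.055]]
jar [361, 203, 13, 12, 118] [367.0, 208.4] [ 0.4199 -0.3482  0.055 ]
door px [[207.6999969482422, 177.3000030517578], [217.8000030517578, 132.8000030517578], [277.3999938964844, 146.39999389648438], [267.29998779296875, 190.8000030517578]] 
 [[ 0.5263  0.1674  0.104 ]
 [ 0.6693  0.1339  0.104 ]
 [ 0.6211 -0.0556  0.104 ]
 [ 0.4796 -0.0202  0.104 ]] [0.193 0.147 0.196 0.146]
```

View pics/ct.png

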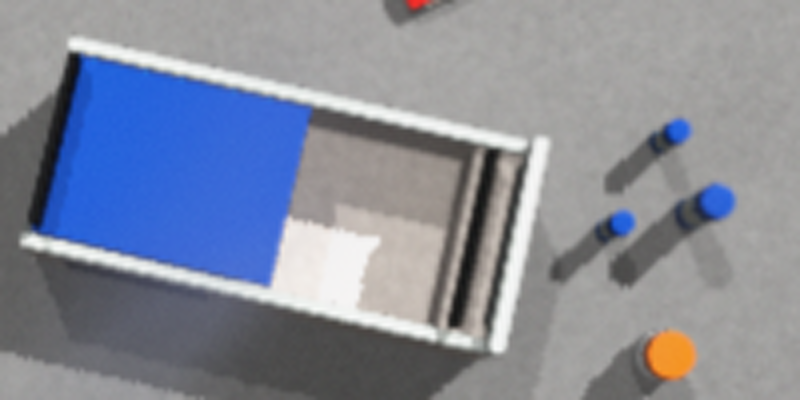

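View pics/cs.png

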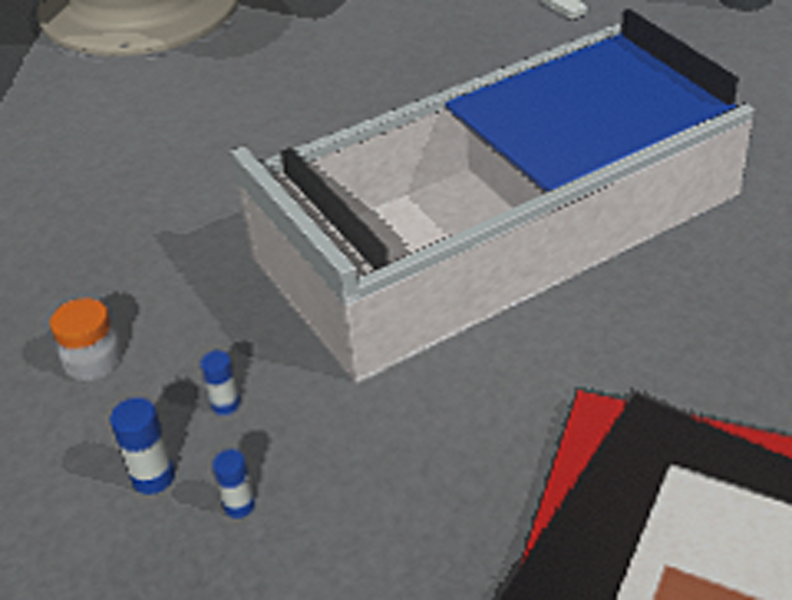

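The close crop confirms the choice: the stick at crop (142,445), i.e. scene (142,308), is clearly longer and thicker than its two neighbours. The jar is at crop (85,338). The end post is at the near end and the lip at the far end. Next I fit the case frame and cross-check the stick.

```bash
python3 - <<'E'
from h import *
j=onz('top',[(337,155),(325,207.5)],.129);r=onz('top',[(218,130),(205.5,180)],.106)
print('jamb',j.round(4).tolist(),np.linalg.norm(j[0]-j[1]),'rear',r.round(4).tolist(),np.linalg.norm(r[0]-r[1]))
v=j.mean(0)-r.mean(0);print('len',np.hypot(*v[:2]))
y=-v[:2]/np.hypot(*v[:2]);print('yaw',np.degrees(np.arctan2(-y[0],y[1])))
O=(j.mean(0)[:2]+214*y/1e3+r.mean(0)[:2]-172*y/1e3)/2;x=np.array([y[1],-y[0]])
print('origin',O,'y',y)
loc=lambda p:np.c_[(np.atleast_2d(p)[:,:2]-O)@x,(np.atleast_2d(p)[:,:2]-O)@y]
print('door corners local',loc(onz('top',[(207.7,177.3),(217.8,132.8),(277.4,146.4),(267.3,190.8)],.104)).round(4).tolist())
print('lip top outer local',loc(onz('top',[(207.5,176.5),(217.3,135)],.134)).round(4).tolist())
# scene checks
js=onz('scene',[(100+237/3.3,160+150/3),(100+357/3.3,160+283/3)],.129);print('jamb scene local',loc(js).round(4).tolist())
# glue
print('glue scene cap',onz('scene',[(140.5,301)],.065).round(4),'foot',onz('scene',[(146.8,322.5)],.003).round(4),'top cap',onz('top',[(378.4,170)],.076).round(4))
print('reproj stick z axis', proj('scene',[[.5445,-.385,z] for z in(0,.039,.078)]).round(1).tolist(),proj('top',[[.5445,-.385,.078]]))
print('place pts',[(O+k*y).round(4).tolist() for k in(-.085,-.105,-.115)])
E
```

```text
jamb [[0.5854, -0.2394, 0.129], [0.4225, -0.1961, 0.129]] 0.16858191538390122 rear [[0.678, 0.1331, 0.106], [0.5175, 0.1742, 0.106]] 0.16564197501952507
len 0.38305954454937174
yaw -14.181442087086896
origin [ 0.55598255 -0.01168708] y [0.24499337 0.96952475]
door corners local [[-0.0727, 0.1664], [0.0742, 0.169], [0.0738, -0.0267], [-0.0719, -0.0271]]
lip top outer local [[-0.0733, 0.1631], [0.0606, 0.1643]]
jamb scene local [[-0.0844, -0.2066], [0.0994, -0.2072]]
glue scene cap [[ 0.5409 -0.3861  0.065 ]] foot [[ 0.5524 -0.3915  0.003 ]] top cap [[ 0.5434 -0.3853  0.076 ]]
reproj stick z axis [[147.3, 319.2], [144.1, 308.8], [140.8, 297.8]] [[378.49288892 169.57830073]]
place pts [[0.5352, -0.0941], [0.5303, -0.1135], [0.5278, -0.1232]]
```

```bash
python3 -m inch '[{"claw":0.35,"travel":[0.2,0.09,0],"turn":0.04},{"claw":0.35,"travel":[0.4,0.18,0],"turn":0.08},{"claw":0.35,"travel":[0.6,0.27,0],"turn":0.12},{"claw":0.35,"travel":[0.8,0.36,0],"turn":0.16},{"claw":0.35,"travel":[1.0,0.45,0],"turn":0.183}]' 30; python3 -m inch '[{"claw":0.35,"travel":[0.2,0.09,0],"turn":0},{"claw":0.35,"travel":[0.415,0.185,0],"turn":0},{"claw":0.35,"travel":[0.415,0.185,-0.2],"turn":0},{"claw":0.35,"travel":[0.415,0.185,-0.3],"turn":0},{"claw":0.35,"travel":[0.415,0.185,-0.3],"turn":0}]'; python3 -c "
from h import *
s=get_state();print(s['position'],s['width'],s['ee_rot']);grab('top','t1.png');im=grab('scene');cv2.imwrite('pics/c1.png',cv2.resize(im[200:350,60:260],None,fx=4,fy=4))"
```

```text
clock: 0.6
position: [0.4616, -0.4217, 0.2499]
ee_rot: [-0.0, 0.866, 0.5, -0.0]
contact_force: [0.1, -1.6, 0.2]
width: 0.0574
gripper_force: 0.0
clock: 1.1
position: [0.5418, -0.3836, 0.1859]
ee_rot: [-0.004, 0.866, 0.499, -0.001]
contact_force: [-0.6, 0.2, -0.3]
width: 0.0576
gripper_force: 0.0
[ 0.54182084 -0.3835791   0.1858622 ] 0.057629859148579377 [-0.00420549  0.86638088  0.49936391 -0.00147158]
```

View pics/c1.png

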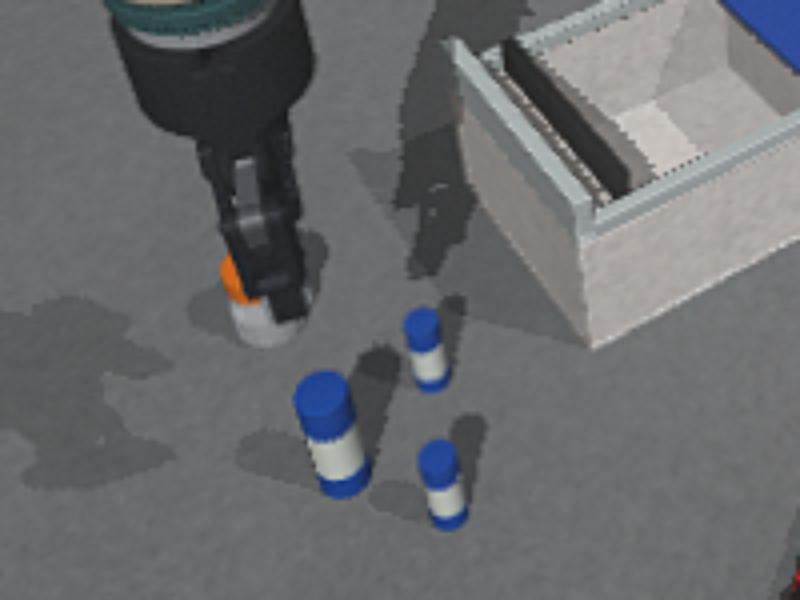

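The crop shows the open fingers above the stick, whose cap is at crop (325,400), with the neighbours clear. Descending.

```bash
python3 -m inch '[{"claw":0.35,"travel":[0,0,-0.2],"turn":0},{"claw":0.35,"travel":[0,0,-0.4],"turn":0},{"claw":0.35,"travel":[0,0,-0.56],"turn":0},{"claw":0.35,"travel":[0,0,-0.64],"turn":0},{"claw":0.35,"travel":[0,0,-0.64],"turn":0}]' 30; python3 -m inch '[{"claw":-0.6,"travel":[0,0,0],"turn":0},{"claw":-0.6,"travel":[0,0,0],"turn":0},{"claw":-0.6,"travel":[0,0,0],"turn":0},{"claw":-0.6,"travel":[0,0,0],"turn":0},{"claw":-0.6,"travel":[0,0,0],"turn":0}]' 30
```

```text
clock: 1.7
position: [0.5424, -0.3857, 0.0613]
ee_rot: [-0.001, 0.867, 0.499, -0.0]
contact_force: [-0.3, -0.7, 0.4]
width: 0.0576
gripper_force: 0.0
clock: 2.2
position: [0.5446, -0.387, 0.0648]
ee_rot: [0.002, 0.867, 0.499, 0.001]
contact_force: [-0.9, -0.7, 6.1]
width: 0.0285
gripper_force: 29.7
```

```bash
python3 -m inch '[{"claw":-0.6,"travel":[0,0,0.1],"turn":0},{"claw":-0.6,"travel":[0,0,0.3],"turn":0},{"claw":-0.6,"travel":[0,0,0.5],"turn":0},{"claw":-0.6,"travel":[0,0,0.7],"turn":0},{"claw":-0.6,"travel":[0,0,0.9],"turn":0}]'; python3 -m inch '[{"claw":-0.6,"travel":[0,0,0],"turn":0},{"claw":-0.6,"travel":[0,0,0],"turn":0}]';  python3 -c "
from h import *
im=grab('scene');cv2.imwrite('pics/c2.png',cv2.resize(im[150:350,60:260],None,fx=3,fy=3))"
```

```text
clock: 2.7
position: [0.5431, -0.3854, 0.2445]
ee_rot: [0.0, 0.867, 0.499, 0.0]
contact_force: [1.0, -0.7, -0.5]
width: 0.028
gripper_force: 29.8
clock: 2.9
position: [0.5435, -0.3858, 0.2439]
ee_rot: [0.001, 0.867, 0.499, 0.0]
contact_force: [-0.3, -0.1, -0.9]
width: 0.0282
gripper_force: 29.8
```

View pics/c2.png

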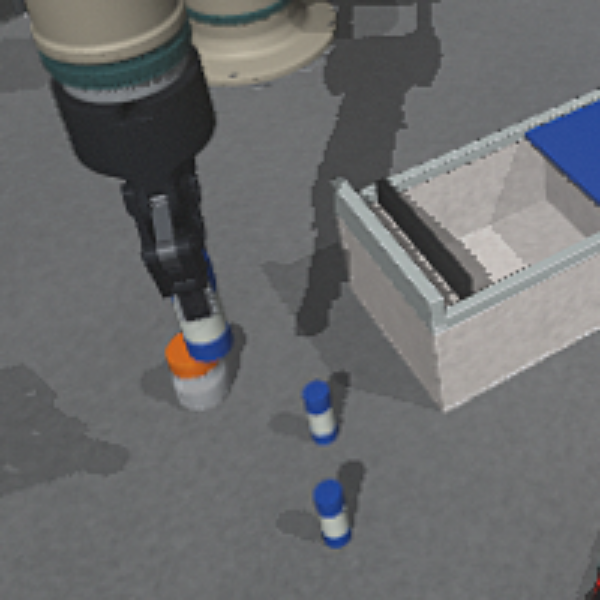

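The stick hangs upright in the fingers at crop (205,320), and only the two small ones remain on the table. Carrying it over the bay.

```bash
python3 -m inch '[{"claw":-0.6,"travel":[-0.01,0.15,0],"turn":0.02},{"claw":-0.6,"travel":[-0.02,0.35,0],"turn":0.045},{"claw":-0.6,"travel":[-0.03,0.55,0],"turn":0.07},{"claw":-0.6,"travel":[-0.04,0.75,0],"turn":0.09},{"claw":-0.6,"travel":[-0.05,0.95,0],"turn":0.09}]'; python3 -m inch '[{"claw":-0.6,"travel":[-0.005,0.2,0],"turn":0},{"claw":-0.6,"travel":[-0.01,0.33,0],"turn":0},{"claw":-0.6,"travel":[-0.015,0.41,0],"turn":0},{"claw":-0.6,"travel":[-0.015,0.41,0],"turn":0}]'; python3 -c "
from h import *
im=grab('scene');b=grab('top')
cv2.imwrite('pics/c3.png',np.hstack([cv2.resize(im[110:310,140:340],None,fx=2,fy=2),cv2.resize(b[110:230,200:320],(400,400))]))"
```

```text
clock: 3.45
position: [0.5319, -0.1937, 0.2399]
ee_rot: [-0.002, 0.788, 0.616, -0.001]
contact_force: [0.4, 0.1, -0.3]
width: 0.0279
gripper_force: 29.8
clock: 3.85
position: [0.5294, -0.1119, 0.2411]
ee_rot: [-0.001, 0.787, 0.617, -0.001]
contact_force: [0.0, 0.5, -0.5]
width: 0.0283
gripper_force: 29.8
```

View pics/c3.png

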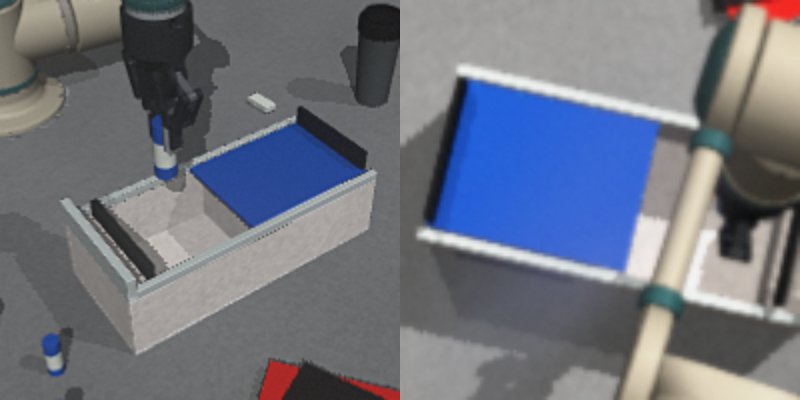

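The stick hangs above the open bay (left crop (165,150)), clear of the door's edge and of the seal. Lowering it.

```bash
python3 -m inch '[{"claw":-0.6,"travel":[0,0,-0.2],"turn":0},{"claw":-0.6,"travel":[0,0,-0.4],"turn":0},{"claw":-0.6,"travel":[0,0,-0.6],"turn":0},{"claw":-0.6,"travel":[0,0,-0.75],"turn":0},{"claw":-0.6,"travel":[0,0,-0.83],"turn":0}]'; python3 -m inch '[{"claw":-0.6,"travel":[0,0,-0.01],"turn":0},{"claw":-0.6,"travel":[0,0,-0.02],"turn":0},{"claw":-0.6,"travel":[0,0,-0.02],"turn":0}]'
```

```text
clock: 4.45
position: [0.5287, -0.1151, 0.0731]
ee_rot: [-0.002, 0.788, 0.615, -0.002]
contact_force: [0.2, -0.3, 0.9]
width: 0.0287
gripper_force: 29.8
clock: 4.75
position: [0.5311, -0.1147, 0.073]
ee_rot: [0.001, 0.788, 0.616, 0.0]
contact_force: [0.6, 0.8, -1.2]
width: 0.0283
gripper_force: 29.8
```

Commanded z is 0.072; keep feeling for the floor in 1 mm steps.

```bash
for i in 1 2; do python3 -m inch '[{"claw":-0.6,"travel":[0,0,-0.005],"turn":0},{"claw":-0.6,"travel":[0,0,-0.01],"turn":0},{"claw":-0.6,"travel":[0,0,-0.01],"turn":0}]' | egrep 'pos|force'; done
```

```text
position: [0.5306, -0.1138, 0.0709]
contact_force: [-0.1, -0.3, 0.1]
gripper_force: 29.8
position: [0.5308, -0.1139, 0.0708]
contact_force: [-3.2, 0.5, 14.3]
gripper_force: 31.3
```

Floor felt. Ease off 1 mm, open a little and rise.

```bash
python3 -m inch '[{"claw":-0.6,"travel":[0,0,0.005],"turn":0},{"claw":-0.2,"travel":[0,0,0.005],"turn":0},{"claw":0.15,"travel":[0,0,0.005],"turn":0},{"claw":0.15,"travel":[0,0,0.005],"turn":0},{"claw":0.15,"travel":[0,0,0.005],"turn":0}]';  python3 -m inch '[{"claw":0.15,"travel":[0,0,0.1],"turn":0},{"claw":0.15,"travel":[0,0,0.3],"turn":0},{"claw":0.15,"travel":[0,0,0.5],"turn":0},{"claw":0.15,"travel":[0,0,0.7],"turn":0},{"claw":0.15,"travel":[0,0,0.9],"turn":0}]'; python3 -c "
from h import *
im=grab('scene');b=grab('top')
cv2.imwrite('pics/c4.png',np.hstack([cv2.resize(im[110:310,140:340],None,fx=2,fy=2),cv2.resize(b[110:230,200:320],(400,400))]))"
```

```text
clock: 5.85
position: [0.5302, -0.1137, 0.069]
ee_rot: [-0.0, 0.788, 0.616, -0.0]
contact_force: [1.0, 1.0, -0.0]
width: 0.0494
gripper_force: 0.0
clock: 6.35
position: [0.53, -0.1136, 0.2507]
ee_rot: [-0.0, 0.788, 0.616, -0.0]
contact_force: [0.5, 0.5, -0.3]
width: 0.049
gripper_force: 0.0
```

View pics/c4.png

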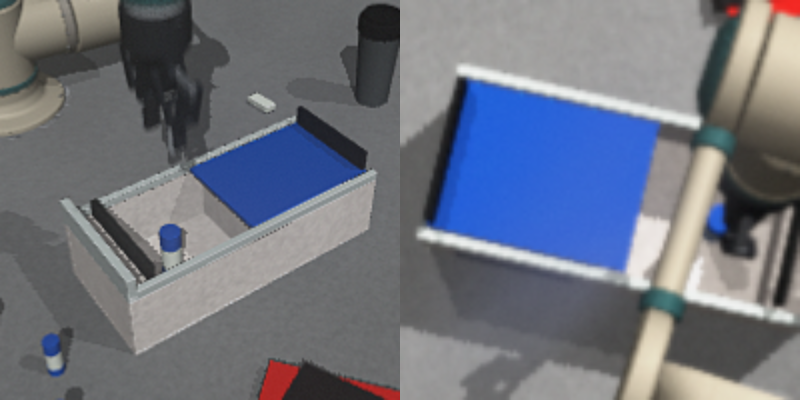

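The stick stands upright in the bay at left crop (170,247). Now to the outer side of the lip, with the fingers shut.

```bash
python3 -m inch '[{"claw":-1,"travel":[0.05,0.2,0],"turn":0},{"claw":-1,"travel":[0.1,0.4,0],"turn":0},{"claw":-1,"travel":[0.15,0.6,0],"turn":0},{"claw":-1,"travel":[0.2,0.8,0],"turn":0},{"claw":-1,"travel":[0.25,1.0,0],"turn":0}]' 30; python3 -m inch '[{"claw":-1,"travel":[0.05,0.2,0],"turn":0},{"claw":-1,"travel":[0.1,0.4,0],"turn":0},{"claw":-1,"travel":[0.13,0.5,0],"turn":0},{"claw":-1,"travel":[0.13,0.5,0],"turn":0},{"claw":-1,"travel":[0.13,0.5,0],"turn":0}]' ; python3 - <<'E'
from h import *
s=get_state();O=np.array([.556,-.0117]);y=np.array([.245,.9695]);x=np.array([.9695,-.245]);p=s['position'][:2]-O
print('local',p@x,p@y,s['contact_force'])
E
```

```text
clock: 6.95
position: [0.5801, 0.0878, 0.2481]
ee_rot: [-0.0, 0.788, 0.616, -0.001]
contact_force: [-0.1, -0.3, -0.4]
width: 0.0003
gripper_force: 0.0
clock: 7.45
position: [0.6059, 0.1857, 0.2483]
ee_rot: [0.0, 0.788, 0.616, -0.001]
contact_force: [-0.6, -0.6, -0.2]
width: -0.0001
gripper_force: 0.0
local 7.566309743021654e-06 0.20360526775637816 [-0.62633952 -0.61932142 -0.17655888]
```

```bash
python3 -m inch '[{"claw":-1,"travel":[0,0,-0.2],"turn":0},{"claw":-1,"travel":[0,0,-0.4],"turn":0},{"claw":-1,"travel":[0,0,-0.58],"turn":0},{"claw":-1,"travel":[0,0,-0.58],"turn":0},{"claw":-1,"travel":[0,0,-0.58],"turn":0}]'; python3 -m inch '[{"claw":-1,"travel":[-0.012,-0.048,0],"turn":0},{"claw":-1,"travel":[-0.018,-0.072,0],"turn":0},{"claw":-1,"travel":[-0.024,-0.096,0],"turn":0},{"claw":-1,"travel":[-0.03,-0.12,0],"turn":0},{"claw":-1,"travel":[-0.036,-0.144,0],"turn":0}]'
```

```text
clock: 7.95
position: [0.6063, 0.1848, 0.1336]
ee_rot: [0.0, 0.788, 0.615, -0.0]
contact_force: [0.2, 0.4, 0.5]
width: -0.0
gripper_force: 0.0
clock: 8.45
position: [0.5998, 0.1583, 0.1344]
ee_rot: [-0.0, 0.788, 0.616, 0.002]
contact_force: [1.2, 4.6, 2.9]
width: 0.0001
gripper_force: 2.2
```

In contact, with about 4.7 N of drag. Slide 100 mm, slowing at the end, then feel for the seal.

```bash
python3 -m inch '[{"claw":-1,"travel":[-0.018,-0.073,0],"turn":0},{"claw":-1,"travel":[-0.037,-0.146,0],"turn":0},{"claw":-1,"travel":[-0.056,-0.22,0],"turn":0},{"claw":-1,"travel":[-0.074,-0.292,0],"turn":0},{"claw":-1,"travel":[-0.086,-0.34,0],"turn":0}]'; python3 -m inch '[{"claw":-1,"travel":[-0.012,-0.048,0],"turn":0},{"claw":-1,"travel":[-0.022,-0.087,0],"turn":0},{"claw":-1,"travel":[-0.029,-0.116,0],"turn":0},{"claw":-1,"travel":[-0.034,-0.136,0],"turn":0},{"claw":-1,"travel":[-0.037,-0.145,0],"turn":0}]';python3 - <<'E'
from h import *
s=get_state();O=np.array([.556,-.0117]);y=np.array([.245,.9695]);x=np.array([.9695,-.245]);p=s['position'][:2]-O
print('local',p@x,p@y,'F',s['contact_force'][:2]@y)
E
```

```text
clock: 8.95
position: [0.5824, 0.0897, 0.1343]
ee_rot: [-0.0, 0.788, 0.616, 0.002]
contact_force: [0.2, 4.5, 3.4]
width: 0.0001
gripper_force: 2.4
clock: 9.45
position: [0.5747, 0.0601, 0.1333]
ee_rot: [0.0, 0.788, 0.616, 0.0]
contact_force: [2.7, 4.3, 3.2]
width: -0.0001
gripper_force: 2.1
local 0.000531420193796656 0.0741618868642746 F 4.878864483235983
```

```bash
python3 -m inch '[{"claw":-1,"travel":[-0.010,-0.039,0],"turn":0},{"claw":-1,"travel":[-0.019,-0.073,0],"turn":0},{"claw":-1,"travel":[-0.026,-0.102,0],"turn":0},{"claw":-1,"travel":[-0.031,-0.121,0],"turn":0},{"claw":-1,"travel":[-0.034,-0.131,0],"turn":0}]' | egrep 'clock|pos|contact'; python3 -m inch '[{"claw":-1,"travel":[-0.001,-0.005,0],"turn":0},{"claw":-1,"travel":[-0.002,-0.010,0],"turn":0},{"claw":-1,"travel":[-0.004,-0.015,0],"turn":0},{"claw":-1,"travel":[-0.005,-0.02,0],"turn":0}]'| egrep 'clock|pos|contact'
python3 -m inch '[{"claw":-1,"travel":[-0.001,-0.005,0],"turn":0},{"claw":-1,"travel":[-0.002,-0.010,0],"turn":0}]'| egrep 'clock|pos|contact'
```

```text
clock: 9.95
position: [0.568, 0.0338, 0.1333]
contact_force: [3.4, 4.0, 1.7]
clock: 10.35
position: [0.567, 0.0302, 0.1333]
contact_force: [4.8, 2.8, 1.1]
clock: 10.55
position: [0.5665, 0.0282, 0.1333]
contact_force: [3.9, 4.0, 1.5]
```

```bash
python3 -m inch '[{"claw":-1,"travel":[-0.001,-0.005,0],"turn":0},{"claw":-1,"travel":[-0.002,-0.010,0],"turn":0},{"claw":-1,"travel":[-0.002,-0.010,0],"turn":0}]'| egrep 'pos|contact'
```

```text
position: [0.5657, 0.0261, 0.1332]
contact_force: [4.1, 4.1, -0.2]
```

```bash
python3 -m inch '[{"claw":-1,"travel":[-0.001,-0.005,0],"turn":0},{"claw":-1,"travel":[-0.002,-0.010,0],"turn":0},{"claw":-1,"travel":[-0.002,-0.010,0],"turn":0}]'| egrep 'pos|contact'
```

```text
position: [0.5652, 0.0241, 0.1332]
contact_force: [3.0, 2.0, -0.3]
```

```bash
python3 -m inch '[{"claw":-1,"travel":[-0.001,-0.005,0],"turn":0},{"claw":-1,"travel":[-0.002,-0.010,0],"turn":0},{"claw":-1,"travel":[-0.002,-0.010,0],"turn":0}]'| egrep 'pos|contact'
```

```text
position: [0.5649, 0.0229, 0.1332]
contact_force: [3.5, 4.9, -0.1]
```

```bash
python3 -m inch '[{"claw":-1,"travel":[-0.001,-0.005,0],"turn":0},{"claw":-1,"travel":[-0.001,-0.005,0],"turn":0}]'| egrep 'pos|contact'
```

```text
position: [0.5648, 0.0226, 0.1333]
contact_force: [3.5, 6.6, -0.1]
```

```bash
python3 -m inch '[{"claw":-1,"travel":[-0.001,-0.005,0],"turn":0},{"claw":-1,"travel":[-0.001,-0.005,0],"turn":0}]'| egrep 'pos|contact'
```

```text
position: [0.5647, 0.0222, 0.1333]
contact_force: [3.2, 7.8, 1.1]
```

Seal met: force rises about 1.5 N per commanded mm. Pressing up to about 14 N along the track.

```bash
python3 -m inch '[{"claw":-1,"travel":[-0.001,-0.005,0],"turn":0},{"claw":-1,"travel":[-0.002,-0.010,0],"turn":0},{"claw":-1,"travel":[-0.002,-0.010,0],"turn":0}]'| egrep 'pos|contact'
```

```text
position: [0.5646, 0.0215, 0.1333]
contact_force: [4.4, 12.4, 0.4]
```

```bash
python3 -m inch '[{"claw":-1,"travel":[-0.001,-0.005,0],"turn":0},{"claw":-1,"travel":[-0.001,-0.005,0],"turn":0}]'| egrep 'pos|contact'; python3 -c "
from h import *
print(get_state()['contact_force'][:2]@[.245,.9695])"
```

```text
position: [0.5645, 0.0211, 0.1334]
contact_force: [4.3, 13.1, 0.5]
13.753297058213434
```

```bash
python3 -m inch '[{"claw":-1,"travel":[0,-0.001,0],"turn":0},{"claw":-1,"travel":[0,-0.001,0],"turn":0},{"claw":-1,"travel":[0,-0.001,0],"turn":0}]'| egrep 'pos|contact';python3 -m inch '[{"claw":-1,"travel":[0,0,0],"turn":0},{"claw":-1,"travel":[0,0,0],"turn":0},{"claw":-1,"travel":[0,0,0],"turn":0}]'| egrep 'pos|contact'
```

```text
position: [0.5645, 0.0211, 0.1334]
contact_force: [6.0, 13.7, 0.8]
position: [0.5645, 0.0211, 0.1333]
contact_force: [4.3, 14.0, 1.7]
```

Held for about 0.6 s at about 14.5 N. Back off along +y, rise, and look.

```bash
python3 -m inch '[{"claw":-1,"travel":[0.006,0.024,0],"turn":0},{"claw":-1,"travel":[0.018,0.073,0],"turn":0},{"claw":-1,"travel":[0.036,0.145,0],"turn":0},{"claw":-1,"travel":[0.049,0.194,0],"turn":0},{"claw":-1,"travel":[0.049,0.194,0],"turn":0}]'| egrep 'pos|contact'; python3 -m inch '[{"claw":-1,"travel":[0,0,0.2],"turn":0},{"claw":-1,"travel":[0,0,0.4],"turn":0},{"claw":-1,"travel":[0,0.1,0.6],"turn":0},{"claw":-1,"travel":[0,0.2,0.7],"turn":0},{"claw":-1,"travel":[0,0.2,0.7],"turn":0}]'| egrep 'clock|pos|contact'
python3 -c "
from h import *
im=grab('scene');b=grab('top')
cv2.imwrite('pics/c5.png',np.hstack([cv2.resize(im[110:350,100:340],(400,400)),cv2.resize(b[110:270,220:380],(400,400))]))"
```

```text
position: [0.5739, 0.0571, 0.1331]
contact_force: [0.1, 0.5, -1.2]
clock: 13.95
position: [0.5754, 0.0975, 0.2772]
contact_force: [0.0, -0.9, -0.0]
```

View pics/c5.png

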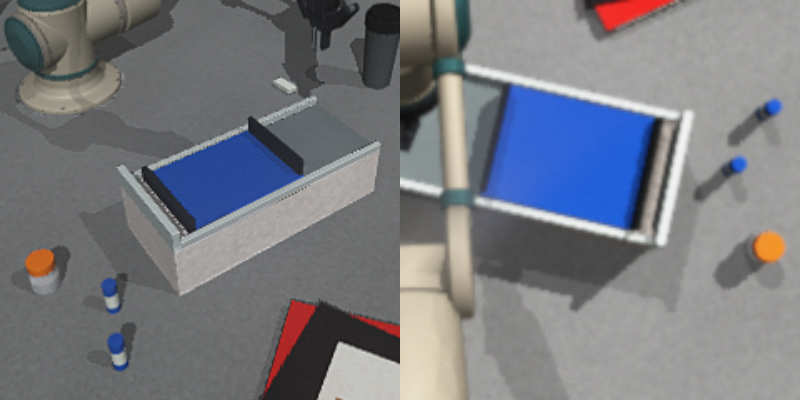

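The door is shut against the black seal (left crop (170,198), right crop (650,175)). The jar, eraser, tumbler and small sticks are where they were, and the arm is clear.

```bash
python3 -c "
from rig import ticket
print(ticket.sign_off())"
```

```text
the job is handed in; nothing more can be done
None
```

The largest glue stick was standing upright in the bay when I last saw it, before the door covered it; the door was pressed home at about 14.5 N for over half a second and left shut on the seal with the bystanders undisturbed, and the job was handed in at about 14 s.

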